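# Uncap the red food pen and poise it over an iced cookie

## Robot

A 6-joint arm with a two-finger parallel gripper is mounted at the origin on the work surface. World frame = base frame: x ahead of the robot, y to its left, z up, the work surface at z = 0. Lengths are in m, angles in rad, forces in N, time in s.
With the tool pointing down it reaches from about 0.325 to 0.775 m from the base axis. Payload 5.5 kg.
Tool frame: the origin (TCP) lies on the mounting face of the last link; the fingertips stand manip.tcp_to_tips ahead of it and the grasp point (between the pads) lies 163 mm ahead of it (manip.tcp_to_tips is the distance from the TCP to the fingertips, in m); z points along the fingers, y is the line along which they close (so a half turn about z gives the same grasp; the last joint's range is limited). The gripper opens to 88 mm and grips with 3 to 60 N. Pads are 20 mm wide; open, the fingers measure 115 mm over their backs; the gripper's body (75 mm by 178 mm) begins 61 mm behind the grasp point.
Start: joints at [-1.391, 0.091, 1.231, -0, 1.82, -0.057], TCP at [0.141, -0.583, 0.405] pointing down, gripper open.
Joint ranges: [-2.87, 2.87], [-0.86, 2.18], [0.17, 2.46], [-1.51, 4.65], [0.06, 2.69], [-2.65, 2.65]. Speed limits (rad/s): [2.57, 2.57, 3.01, 3.14, 3.14, 3.14].

## Interface

Orientations are given as a rotation vector (axis times angle).
In Python, from workcell import manip gives the robot as it stands. The module is installed in compiled form; this text tells all that it offers. Calls block until the motion is done:
- manip.move_pose(position, orientation): joint-space move of the TCP to a pose.
- manip.movel(position, max_speed=0.15, attitude=None, until_force=None): straight line of the TCP; attitude=None keeps the orientation; max_speed is the mean speed in m/s. With until_force (N) it stops when the force on the tool has changed by that much, and returns True; else False.
- manip.goto_joints(angles): joint-space move.
- manip.gripper_to(opening, f_grip=None): opening from 0.0 (shut) to 1.0 (fully open); f_grip is the grip in N (None keeps the last); returns when the fingers have stopped.
- manip.hold(seconds).
- manip.solve_ik(position, orientation): joint angles nearest the present ones, or None.
- manip.get_image(name): name is "side" or "top"; returns the picture (400x640x3 uint8, red, green, blue); there is no depth.
- manip.camera_params(name): a dict with "fx", "fy", "cx", "cy" (pixels), "R" (3x3) and "t" (3): a world point X has camera coordinates R X + t. Camera axes: x right, y down, z forward; pixel columns grow to the right and rows downward; lengths in m; the calibration is good to about 2 mm. A picture is of the moment at which its call begins. camera_params takes no time and is no camera call.
A pose or a line that the arm cannot do raises manip.IKError and nothing moves.
- manip.close_job(): hands the job in; it is judged then, once.
Trained networks look in the newest picture that a camera, given by its name, has taken for a name from the list of things; names that differ only in an ending like _2 or _b are one class to them, and where a whole thing is asked for, a point or a joint stands for the part that bears it (a point fixed in the world has none). Each returns a list of dicts, best first, with "conf" (0 to 1); they miss things now and then, are a little off and sometimes report something else, mostly with a low value. They report only what shows in the picture. A call takes as long as a camera call.
- manip.spot_in(camera, label): "uv" ([column, row] in pixels, amid what is visible of it).
- manip.landmark_of(camera, label): "uv" ([column, row] in pixels: a listed point, or the origin of a listed thing).
Readings, each from a call of its own:
- manip.current_time_s(): time.
- manip.current_joints(): joint angles.
- manip.current_joint_velocities(): joint speeds.
- manip.current_tau(): joint torques, N m.
- manip.current_tcp_pos(): TCP position.
- manip.current_orientation(): TCP orientation.
- manip.current_force(): force on the tool from outside, world axes, zero at the start.
- manip.current_wrist_torque(): the same for the moment, N m.
- manip.current_gripper_width(): opening from 0.0 (shut) to 1.0 (fully open).
- manip.current_finger_force(): force on a finger pad.
Only numpy, scipy, OpenCV 4.12 (cv2) and the standard library are available. Lean on these libraries where they do the work, as an engineer would, in place of code of your own. Each camera call takes 0.05 s, during which the arm holds its last target. There are 200 camera calls.

## Task

Take the red food pen by its barrel and draw it up out of its cap, which stays fast in the pen dock, then slope it nib-down about 45 degrees, as for writing, and finish still holding it raised and still in the gripper, with the nib a finger's width above the middle of the iced cookie on the swivel. Touch neither the cookie nor the swivel with the pen, and leave the cookie, the other pens and the other kitchen things where they are. The program ends holding the pen there: do not put it down.

Things in the scene. Friction and masses are not known exactly. Their poses are not given: they have to be found in the camera images.
- pen_red: bright red food pen, round, 138 mm long, 30 g, upright in any one of the dock's caps, nib down. Origin: nib tip; z: nib to tail (up at the start). From the nib: grip section (max 14 mm thick) to 36 mm, inside the cap at the start; straight 18 mm thick barrel to 130 mm; 15 mm thick tail plug to 138 mm. Its lean may face any way and its turn about its own axis is free.
- pen_tail (a point): tail end of the red pen: on its axis, 138 mm from the nib tip, 158 mm above the worktop at the start. Sprung bumps in the cap snap over a bead on the pen: a straight pull of some 3 to 8 N along the pen frees it in the first 8 mm of travel; 36 mm brings the nib out of the cap.
- pen_blue: blue food-colour felt pen, round, 138 mm long, 30 g, upright in any one of the dock's caps, nib down; the same shape as the red pen. Origin: nib tip; z: nib to tail. To be left in its cap.
- pen_green: green food-colour felt pen, round, 138 mm long, 30 g, upright in any one of the dock's caps, nib down; the same shape as the red pen. Origin: nib tip; z: nib to tail. To be left in its cap.
- pen_yellow: yellow food-colour felt pen, round, 138 mm long, 30 g, upright in any one of the dock's caps, nib down; the same shape as the red pen. Origin: nib tip; z: nib to tail. To be left in its cap.
- dock: pen dock, fixed: bamboo board 56 (x) by 186 (y) by 14 mm with four white upright caps, 23 mm outside, 16 mm bore, rims 56 mm above the worktop, at x = 0, y = -66, -22, 22, 66 mm. Origin: centre of its underside; z up. Seated pens have nibs 20 mm, tails 158 mm above the worktop. Left or right of the swivel, yaw up to 0.5. Fingers closing along its x clear the neighbours.
- swivel: cookie-decorating turntable, fixed foot: bamboo, top plate 140 mm across with a blue mat, free to spin on its upright axis. Origin: centre of its underside on the worktop; the mat's surface is 27.5 mm up.
- cookie: round biscuit with white icing, 90 mm across, 12 mm thick, 50 g, lying loose near the middle of the swivel. Origin: centre of its underside.
- cookie_top (a point): centre of the cookie's iced top face, about 39.5 mm above the worktop; z up.
- butter: wrapped pale yellow stick of butter, 121 x 33 x 33 mm. Origin: centre of its underside.
- cheese: foil-wrapped block of cream cheese, 125 x 62 x 34 mm. Origin: centre of its underside.
- vanilla: small amber vanilla bottle with black cap, 42 mm across, 105 mm high. Origin: centre of its underside.
- ramekin: small white empty ramekin, 84 mm across, 42 mm high. Origin: centre of its underside.

How it is judged:
By the outcome, as a careful person would: the job done as asked, in the order asked, and still so for the second after the job is handed in, while the arm keeps its last pose, push and grip.
It also fails if it takes over 38 s, if anything falls off the work surface, if the arm or the gripper's body presses on something with over 40 N, if the wrist force passes 120 N, or if a joint passes its speed limit or range.

## Working session

There is one attempt and no reset: what is moved stays moved. The work goes in short steps, each a Python script; the robot and the scene stay as the last script left them, time stands still between calls to the robot, and variables do not carry over. Pictures are saved under pics/ and viewed, at most 10 in all, crops included, and the job is handed in when it is done.

```bash
mkdir -p pics; cat > h.py <<'E'
import numpy as np, cv2
from workcell import manip as m
def ray(cam,uv):
    p=m.camera_params(cam); R=np.array(p["R"]);t=np.array(p["t"])
    d=R.T@np.array([(uv[0]-p["cx"])/p["fx"],(uv[1]-p["cy"])/p["fy"],1]); return -R.T@t,d
def at_z(cam,uv,z):
    c,d=ray(cam,uv); return c+d*(z-c[2])/d[2]
def proj(cam,X):
    p=m.camera_params(cam); q=np.array(p["R"])@np.array(X)+np.array(p["t"]); return np.array([p["fx"]*q[0]/q[2]+p["cx"],p["fy"]*q[1]/q[2]+p["cy"]])
def save(cam,n):
    im=m.get_image(cam); cv2.imwrite(f"pics/{n}.png",im[:,:,::-1]); return im
E
python3 - <<'E'
from h import *
np.set_printoptions(precision=4,suppress=True)
for c in("top","side"):
    save(c,c+"0"); print(c,ray(c,(320,200)))
    for l,z in(("pen_tail",.158),("pen_red",.02),("pen_blue",.02),("pen_green",.02),("pen_yellow",.02),("dock",0),("swivel",0),("cookie_top",.0395),("butter",0),("cheese",0),("vanilla",0),("ramekin",0)):
        for r in m.landmark_of(c,l)[:2]: print(l,round(r["conf"],2),np.round(r["uv"],1),at_z(c,r["uv"],z))
print(m.tcp_to_tips,m.current_time_s(),m.current_orientation())
E
```

```text
top (array([ 0.4155, -0.02  ,  1.7007]), array([ 0.1144, -0.0106, -0.9935]))
pen_tail 0.46 [251.3 225.4] [0.5047 0.205  0.158 ]
pen_red 0.54 [257.1 228.4] [0.5011 0.2028 0.02  ]
pen_red 0.29 [189.4 230.3] [0.4951 0.4612 0.02  ]
pen_blue 0.36 [264.1 229.9] [0.4952 0.176  0.02  ]
pen_green 0.52 [248.3 224.7] [0.5154 0.2366 0.02  ]
pen_yellow 0.53 [276.8 234.5] [0.4775 0.1275 0.02  ]
dock 0.58 [264.3 223.8] [0.5197 0.1778 0.    ]
swivel 0.75 [367.5 215.2] [ 0.5511 -0.2218  0.    ]
cookie_top 0.75 [367.1 215.8] [ 0.5457 -0.2155  0.0395]
cookie_top 0.22 [265.4 229.6] [0.4954 0.1689 0.0395]
butter 0.51 [304.8 170.9] [0.7265 0.0208 0.    ]
cheese 0.86 [411.2 185.2] [ 0.6677 -0.3948  0.    ]
vanilla 0.7 [193.3 231.8] [0.4902 0.4516 0.    ]
vanilla 0.16 [252.7 224.1] [0.5188 0.2227 0.    ]
ramekin 0.92 [438.5 213.9] [ 0.5548 -0.4968  0.    ]
side (array([0.0231, 0.7487, 1.1519]), array([ 0.4249, -0.5147, -0.7448]))
pen_tail 0.73 [310.9 241.5] [0.5148 0.1966 0.158 ]
pen_tail 0.37 [377.6 181.7] [ 0.4968 -0.1058  0.158 ]
pen_red 0.62 [309.1 270.5] [0.5198 0.2058 0.02  ]
pen_blue 0.75 [318.5 270. ] [0.4989 0.1873 0.02  ]
pen_blue 0.72 [322.7 262.9] [0.5046 0.16   0.02  ]
pen_yellow 0.71 [338.5 259. ] [0.4755 0.1197 0.02  ]
pen_yellow 0.61 [295.9 273.3] [0.5445 0.2371 0.02  ]
dock 0.93 [318.5 271.8] [0.5033 0.1824 0.    ]
dock 0.24 [255.7 342.8] [0.497  0.4599 0.    ]
swivel 0.94 [375.9 190.2] [ 0.5538 -0.2033  0.    ]
cookie_top 0.8 [379.2 176.9] [ 0.5618 -0.2305  0.0395]
butter 0.69 [299.3 205.4] [0.7208 0.015  0.    ]
cheese 0.6 [376.1 147.6] [ 0.6779 -0.3905  0.    ]
cheese 0.4 [418.7 146.9] [ 0.5505 -0.4935  0.    ]
vanilla 0.95 [255.  346.8] [0.4907 0.4691 0.    ]
ramekin 0.78 [413.7 148.7] [ 0.5604 -0.4728  0.    ]
0.182 1.3 [-3.1196 -0.371   0.    ]
```

View pics/top0.png

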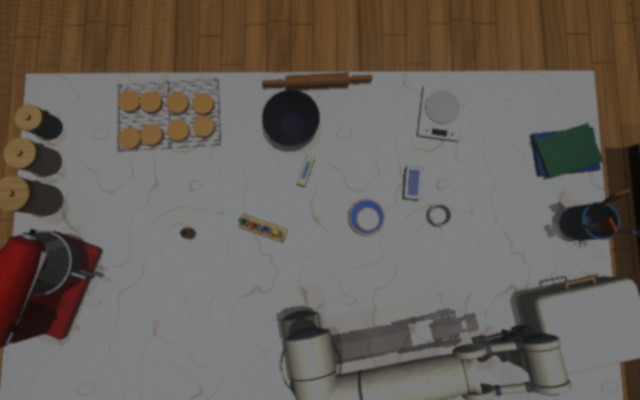

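View pics/side0.png

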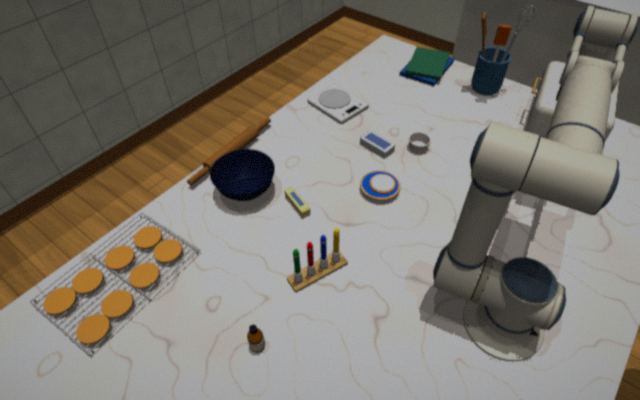

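```bash
python3 - <<'E'
from h import *
np.set_printoptions(precision=4,suppress=True)
def blob(cam,im,col,box):
    x0,y0,x1,y1=box; hsv=cv2.cvtColor(im,cv2.COLOR_RGB2HSV)[y0:y1,x0:x1].astype(int)
    h,s,v=hsv[...,0],hsv[...,1],hsv[...,2]
    k={'red':(h<8)|(h>172),'green':(h>45)&(h<85),'blue':(h>105)&(h<135),'yellow':(h>20)&(h<33)}[col]
    k=(k&(s>120)&(v>40)).astype(np.uint8)
    n,l,st,c=cv2.connectedComponentsWithStats(k)
    if n<2: return None
    i=1+np.argmax(st[1:,4]); return c[i]+[x0,y0],st[i]+[x0,y0,0,0,0]
T,S=m.get_image("top"),m.get_image("side")
for col in('green','red','blue','yellow'):
    a=blob("top",T,col,(235,205,295,250)); b=blob("side",S,col,(280,220,350,295))
    print(col,a,b)
    if a and b:
        c1,d1=ray("top",a[0]);c2,d2=ray("side",b[0])
        s=np.linalg.lstsq(np.c_[d1,-d2],c2-c1,rcond=None)[0]
        p,q=c1+s[0]*d1,c2+s[1]*d2; print((p+q)/2,np.linalg.norm(p-q))
# swivel/cookie
for cam,im,box in(("top",T,(335,185,400,245)),("side",S,(350,160,410,210))):
    x0,y0,x1,y1=box;h=cv2.cvtColor(im,cv2.COLOR_RGB2HSV)[y0:y1,x0:x1].astype(int)
    k=((h[...,0]>100)&(h[...,0]<130)&(h[...,1]>110)).astype(np.uint8)
    cs,_=cv2.findContours(k,cv2.RETR_CCOMP,cv2.CHAIN_APPROX_NONE)
    for c in sorted(cs,key=len)[-2:]:
        if len(c)>10:
            e=cv2.fitEllipse(c); uv=np.array(e[0])+[x0,y0]; print(cam,uv,e[1],at_z(cam,uv,.0275),at_z(cam,uv,.0395))
a=cv2.resize(T[200:245,230:300],None,fx=8,fy=8,interpolation=2);b=cv2.resize(S[220:295,280:350],None,fx=5,fy=5,interpolation=2)
o=np.zeros((375+365,560,3),np.uint8);o[:360]=a;o[365:740,:350]=b
cv2.imwrite("pics/c1.png",cv2.resize(o,None,fx=.8,fy=.8)[:,:,::-1])
E
```

```text
green (array([240.3333, 219.6667]), array([240, 219,   2,   2,   3])) (array([295.5 , 252.75]), array([294, 250,   4,   7,  24]))
[0.5268 0.246  0.1495] 0.0029059457114123683
red (array([251.9091, 223.9091]), array([250, 222,   5,   5,  22])) (array([309.7059, 253.4706]), array([307, 242,   6,  24, 102]))
[0.5119 0.2085 0.1173] 0.001191231811519399
blue (array([264., 228.]), array([263, 227,   3,   3,   9])) (array([323.3019, 251.0189]), array([322, 244,   4,  15,  53]))
[0.4974 0.167  0.0955] 0.002663799619456466
yellow (array([274.96, 231.4 ]), array([273, 229,   5,   6,  25])) (array([335.7292, 239.8229]), array([334, 229,   5,  23,  96]))
[0.4843 0.1252 0.1154] 0.002062457858156204
top [366.6696 217.0386] (28.767375946044922, 29.558307647705078) [ 0.5419 -0.2152  0.0275] [ 0.541  -0.2138  0.0395]
side [380.3618 183.8935] (23.238698959350586, 32.8417854309082) [ 0.5456 -0.2149  0.0275] [ 0.54   -0.2046  0.0395]
```

View pics/c1.png

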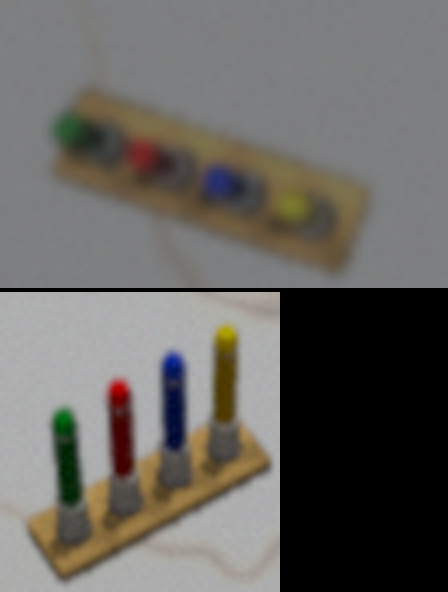

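```bash
cat >> h.py <<'E'
from scipy.spatial.transform import Rotation as Ro
PEN=np.array([.512,.2062]); COOK=np.array([.543,-.213]); YAW=-.341
DX=np.array([np.cos(YAW),np.sin(YAW),0])
def rv(z,y):
    z=np.array(z,float);y=np.array(y,float); return Ro.from_matrix(np.c_[np.cross(y,z),y,z]).as_rotvec()
GR=.163; S=.095
E
python3 - <<'E'
from h import *
np.set_printoptions(precision=3,suppress=True)
j0=m.current_joints()
for sg in(1,-1):
    for z in(.115+GR,.4): print(sg,z,m.solve_ik([*PEN,z],rv([0,0,-1],sg*DX)))
res=[]
for az in np.arange(-180,180,15):
    a=np.radians(az); d=np.array([np.cos(a),np.sin(a),-1])/2**.5
    h=np.array([-np.sin(a),np.cos(a),0]); k=np.cross(d,h)
    for ro in range(0,360,15):
        y=h*np.cos(np.radians(ro))+k*np.sin(np.radians(ro))
        js=[m.solve_ik(np.array([*COOK,.0395+hh])-d*(S+GR),rv(d,y)) for hh in(.015,.1)]
        if all(j is not None for j in js): res.append((az,ro,js[0],js[1]))
print(len(res))
for r in res:
    if r[1]%90==0: print(r[0],r[1],r[2])
E
```

```text
1 0.278 [ 0.321 -0.026  1.574 -0.     1.593  0.662]
1 0.4 [ 0.321 -0.039  1.372 -0.     1.809  0.662]
-1 0.278 [ 0.321 -0.026  1.574 -0.     1.593 -2.479]
-1 0.4 [ 0.321 -0.039  1.372 -0.     1.809 -2.479]
435
-180 0 [-0.286  0.95   0.482 -0.318  2.449  1.117]
-180 180 [-0.286  0.95   0.482 -0.318  2.449 -2.024]
-180 270 [-0.286  0.95   0.482 -0.318  2.449 -0.453]
-165 0 [-0.201  0.846  0.639 -0.452  2.333  0.908]
-165 90 [-0.201  0.846  0.639 -0.452  2.333  2.479]
-165 180 [-0.201  0.846  0.639 -0.452  2.333 -2.233]
-165 270 [-0.201  0.846  0.639 -0.452  2.333 -0.663]
-150 0 [-0.12   0.716  0.831 -0.549  2.193  0.74 ]
-150 90 [-0.12   0.716  0.831 -0.549  2.193  2.311]
-150 180 [-0.12   0.716  0.831 -0.549  2.193 -2.401]
-150 270 [-0.12   0.716  0.831 -0.549  2.193 -0.83 ]
-135 0 [-0.045  0.567  1.039 -0.625  2.04   0.596]
-135 90 [-0.045  0.567  1.039 -0.625  2.04   2.167]
-135 180 [-0.045  0.567  1.039 -0.625  2.04  -2.545]
-135 270 [-0.045  0.567  1.039 -0.625  2.04  -0.974]
-120 0 [ 0.019  0.403  1.254 -0.688  1.879  0.462]
-120 90 [ 0.019  0.403  1.254 -0.688  1.879  2.033]
-12
[... 2197 characters left out ...]
0.544  1.069  0.593  2.069 -2.231]
90 180 [-0.803  0.544  1.069  0.593  2.069 -0.66 ]
90 270 [-0.803  0.544  1.069  0.593  2.069  0.911]
105 0 [-0.724  0.695  0.86   0.51   2.215  2.333]
105 90 [-0.724  0.695  0.86   0.51   2.215 -2.379]
105 180 [-0.724  0.695  0.86   0.51   2.215 -0.808]
105 270 [-0.724  0.695  0.86   0.51   2.215  0.762]
120 0 [-0.64   0.829  0.665  0.404  2.348  2.159]
120 90 [-0.64   0.829  0.665  0.404  2.348 -2.554]
120 180 [-0.64   0.829  0.665  0.404  2.348 -0.983]
120 270 [-0.64   0.829  0.665  0.404  2.348  0.588]
135 0 [-0.552  0.937  0.502  0.262  2.458  1.942]
135 180 [-0.552  0.937  0.502  0.262  2.458 -1.2  ]
135 270 [-0.552  0.937  0.502  0.262  2.458  0.371]
```

```bash
python3 - <<'E'
from h import *
np.set_printoptions(precision=4,suppress=True)
o=rv([0,0,-1],DX)
m.gripper_to(1.0,5)
m.move_pose([*PEN,.40],o)
print(m.current_time_s(),m.current_tcp_pos())
hit=m.movel([*PEN,.115+GR],.12,until_force=6)
print(hit,m.current_tcp_pos(),m.current_time_s(),m.current_force())
im=save("side","s2"); T=save("top","t2")
cv2.imwrite("pics/c2.png",cv2.resize(im[190:300,260:380],None,fx=5,fy=5,interpolation=2)[:,:,::-1])
E
```

```text
4.675 [0.5123 0.2056 0.4   ]
False [0.5122 0.2063 0.2791] 5.8417 [-0.8467  0.0601  0.2017]
```

View pics/c2.png

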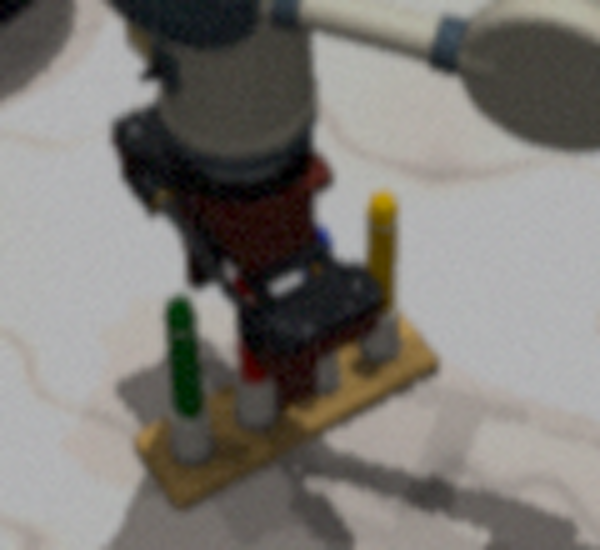

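The crop shows the open gripper around the red pen (about column 310, row 262 in the full image), with the neighbouring pens clear of the fingers. I'll close gently, then centre the gripper using the side force.

```bash
python3 - <<'E'
from h import *
np.set_printoptions(precision=4,suppress=True)
f0=m.current_force()
m.gripper_to(.3,5); 
m.gripper_to(0,5)
p=np.array(m.current_tcp_pos())
for i in range(3):
    f=np.array(m.current_force())-f0
    print(m.current_gripper_width()*88,m.current_finger_force(),f,f@DX,m.current_wrist_torque(),m.current_time_s())
    if abs(f@DX)<1.2: break
    p=p+DX*np.sign(f@DX)*.001; m.movel(p,.02)
im=save("side","s3")
cv2.imwrite("pics/c3.png",cv2.resize(im[190:300,260:380],None,fx=5,fy=5,interpolation=2)[:,:,::-1])
E
```

```text
18.978925706375087 4.956795796751976 [ 1.8845 -0.7011 -0.3806] 2.0104551078172945 [-0.2042 -0.5445 -0.0086] 7.3
18.455472987267473 4.98449519276619 [ 2.1724 -0.0492 -0.07  ] 2.0637531507384033 [-0.1738 -0.5328  0.0019] 7.55
18.155228085479553 4.996465891599655 [ 0.8661 -0.9248  0.1072] 1.1255158350852148 [-0.1375 -0.2821  0.0065] 7.8
```

View pics/c3.png

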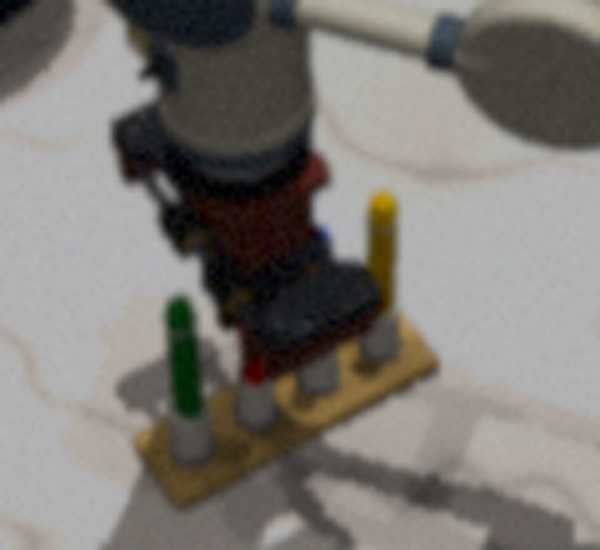

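```bash
python3 - <<'E'
from h import *
np.set_printoptions(precision=4,suppress=True)
m.gripper_to(0,35)
p=np.array(m.current_tcp_pos()); print(p,m.current_force(),m.current_gripper_width()*88)
m.movel(p+[0,0,.012],.03); print(m.current_tcp_pos(),m.current_force())
m.movel(p+[0,0,.16],.12); print(m.current_tcp_pos(),m.current_force(),m.current_gripper_width()*88,m.current_time_s())
im=save("side","s4")
q=p+[0,0,.16-GR]; print(proj("side",q),proj("side",q-[0,0,S]))
x=np.array(proj("side",q)).astype(int);y0,x0=max(0,x[1]-40),x[0]-70
print(x0,y0);cv2.imwrite("pics/c4.png",cv2.resize(im[y0:y0+120,x0:x0+140],None,fx=5,fy=5,interpolation=2)[:,:,::-1])
E
```

```text
[0.5141 0.2054 0.278 ] [ 1.2797 -1.4811 -1.2002] 17.932519823071736
[0.514  0.2055 0.2904] [-0.285   0.1584 -0.9361]
[0.5141 0.2054 0.4369] [ 0.0491  0.6845 -0.9801] 17.66356269141521 10.0
[307.4857 216.2554] [308.7918 238.8268]
237 176
```

View pics/c4.png

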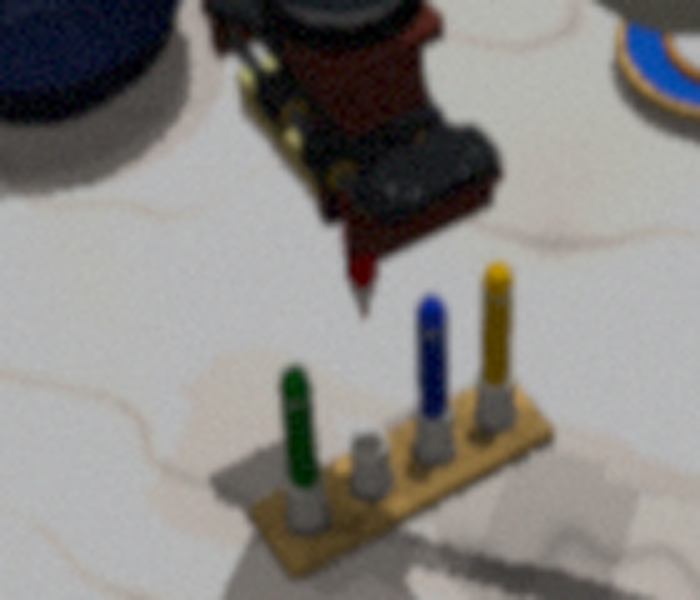

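```bash
python3 - <<'E'
from h import *
np.set_printoptions(precision=4,suppress=True)
for cam,box in(("top",(335,185,400,245)),("side",(350,160,410,210))):
    im=m.get_image(cam)
    x0,y0,x1,y1=box;h=cv2.cvtColor(im,cv2.COLOR_RGB2HSV)[y0:y1,x0:x1].astype(int)
    b=((h[...,0]>100)&(h[...,0]<130)&(h[...,1]>110)).astype(np.uint8)
    cs,hi=cv2.findContours(b,cv2.RETR_CCOMP,cv2.CHAIN_APPROX_NONE)
    for c,k in zip(cs,hi[0]):
        if len(c)>20: e=cv2.fitEllipse(c);print(cam,k[3],np.array(e[0])+[x0,y0],e[1],at_z(cam,np.array(e[0])+[x0,y0],.03))
    k=((h[...,1]<45)&(h[...,2]>0)).astype(np.uint8)
    n,l,st,c=cv2.connectedComponentsWithStats(k,connectivity=4)
    for i in range(1,n):
        if 100<st[i,4]<900: u=c[i]+[x0,y0];print(cam,"icing",u,st[i],at_z(cam,u,.0395))
    for r in m.landmark_of(cam,"cookie_top")[:1]+m.spot_in(cam,"cookie")[:1]: print(r["conf"],r["uv"],at_z(cam,r["uv"],.0395))
# candidate path
d=np.array([0,-1,-1])/2**.5;o=rv(d,[1,0,0])
for hh in(.16,.016):print(m.solve_ik(np.array([*COOK,.0395+hh])-d*(S+GR),o))
T=m.get_image("top");Sd=m.get_image("side")
o=np.hstack([cv2.resize(T[190:245,335:400],(390,330),interpolation=2),cv2.resize(Sd[155:210,348:413],(390,330),interpolation=2)])
cv2.imwrite("pics/c5.png",o[:,:,::-1])
E
```

```text
top -1 [366.7037 217.0964] (28.679929733276367, 29.687780380249023) [ 0.5415 -0.2151  0.03  ]
top icing [367.2838 218.4595] [ 21  22  24  24 444] [ 0.5356 -0.216   0.0395]
0.85 [369.4, 214.4] [ 0.5509 -0.2243  0.0395]
0.85 [367.2, 215.6] [ 0.5464 -0.2159  0.0395]
side -1 [380.524  185.1289] (20.701356887817383, 32.650882720947266) [ 0.5407 -0.2082  0.03  ]
0.67 [379.4, 178.8] [ 0.5561 -0.2231  0.0395]
0.71 [384.9, 184.8] [ 0.5253 -0.2105  0.0395]
[ 0.0984 -0.0459  1.4964 -0.7926  1.7253 -0.0161]
[ 0.0984  0.025   1.6849 -0.781   1.5415  0.1677]
```

View pics/c5.png

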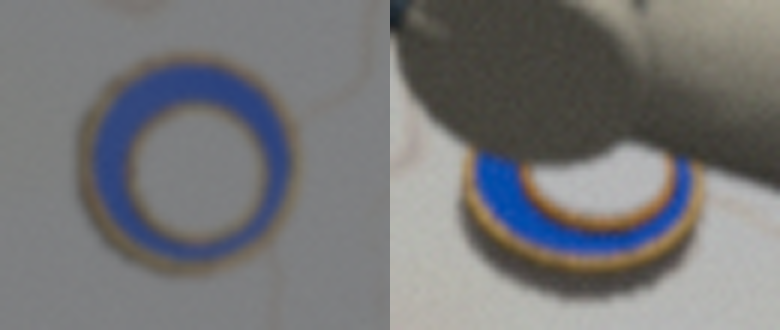

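```bash
python3 - <<'E'
from h import *
np.set_printoptions(precision=4,suppress=True)
for f,cam,box,cc in(("top0","top",(335,190,400,245),(367,218)),("side0","side",(345,155,415,215),(381,184))):
    im=cv2.imread(f"pics/{f}.png");x0,y0,x1,y1=box;u=8
    c=cv2.resize(im[y0:y1,x0:x1],None,fx=u,fy=u,interpolation=cv2.INTER_CUBIC)
    h=cv2.cvtColor(c,cv2.COLOR_BGR2HSV)
    k=(h[...,1]<60).astype(np.uint8)  # icing, enclosed by biscuit rim
    n,l,st,ce=cv2.connectedComponentsWithStats(k,connectivity=4)
    i=l[int((cc[1]-y0)*u),int((cc[0]-x0)*u)]
    cs,_=cv2.findContours((l==i).astype(np.uint8),0,1); q=max(cs,key=len)
    e=cv2.fitEllipse(cv2.convexHull(q)); uv=(np.array(e[0])+.5)/u-.5+[x0,y0]
    print(cam,i,st[i],uv,np.array(e[1])/u,at_z(cam,uv,.0395))
E
```

```text
top 2 [  167   136   191   192 28923] [367.2853 218.4887] [23.8344 24.1786] [ 0.5355 -0.216   0.0395]
side 2 [  196   152   210   137 20860] [382.1811 182.2816] [17.1673 26.6394] [ 0.5393 -0.2149  0.0395]
```

```bash
sed -i 's/COOK=np.array.*; YAW/COOK=np.array([.5375,-.2155]); YAW/' h.py; python3 - <<'E'
from h import *
np.set_printoptions(precision=4,suppress=True)
d=np.array([0,-1,-1])/2**.5;o=rv(d,[1,0,0])
p=np.array(m.current_tcp_pos()); m.movel(p+[0,0,.04],.12)
t=lambda hh:np.array([*COOK,.0395+hh])-d*(S+GR)
m.move_pose(t(.16),o); print(m.current_time_s())
m.movel(t(.045),.1); m.hold(.3)
print(m.current_tcp_pos()-t(.045),m.current_time_s(),m.current_gripper_width()*88)
q=m.current_tcp_pos()+Ro.from_rotvec(m.current_orientation()).as_matrix()[:,2]*(S+GR); print(q)
o=[]
for c in("top","side"):
    im=save(c,c+"6"); u=proj(c,q); x,y=(u-[32,27]).astype(int); print(c,u,x,y, [ (r["conf"],r["uv"]) for l in("pen_red","pen_tail") for r in m.landmark_of(c,l)[:1]])
    o.append(cv2.resize(im[y:y+55,x:x+65],(390,330),interpolation=2))
cv2.imwrite("pics/c6.png",np.hstack(o)[:,:,::-1])
E
```

```text
12.275
[ 0.     -0.      0.0004] 13.875 17.481136636526994
[ 0.5376 -0.2155  0.0849]
top [368.5656 217.0054] 336 190 [(0.44, [369.1, 220.1]), (0.6, [347.7, 215.3])]
side [383.848  173.0083] 351 146 []
```

View pics/c6.png

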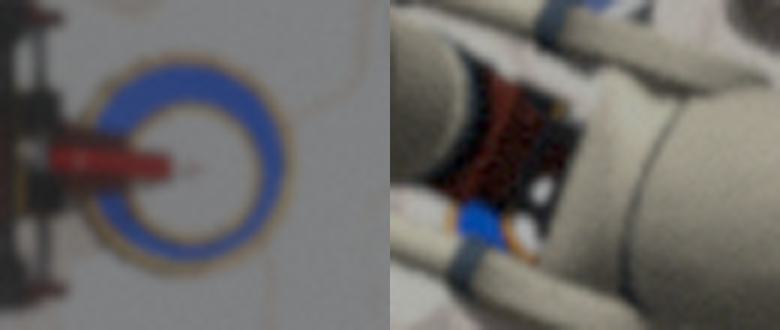

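```bash
python3 - <<'E'
from h import *
np.set_printoptions(precision=4,suppress=True)
d=np.array([0,-1,-1])/2**.5
n=at_z("top",(368.8,218.0),.085); print("nib seen",n)
hit=m.movel(np.array([COOK[0]+.002,COOK[1],.0395+.017])-d*(S+GR),.05,until_force=4); m.hold(.4)
q=m.current_tcp_pos()+Ro.from_rotvec(m.current_orientation()).as_matrix()[:,2]*(S+GR)
print(hit,q,m.current_joint_velocities(),m.current_force(),m.current_finger_force(),m.current_time_s())
im=save("top","t7");print(proj("top",q)); s=save("side","s7")
cv2.imwrite("pics/c7.png",np.hstack([cv2.resize(im[190:245,330:395],(390,330),interpolation=2),cv2.resize(s[150:205,348:413],(390,330),interpolation=2)])[:,:,::-1])
E
```

```text
nib seen [ 0.534  -0.2163  0.085 ]
False [ 0.5396 -0.2155  0.0567] [-0.      0.0009  0.0025 -0.0003 -0.0001 -0.0007] [-0.6781  0.2481 -1.0871] 34.99653875827789 15.2833
[367.656  217.0665]
```

View pics/c7.png

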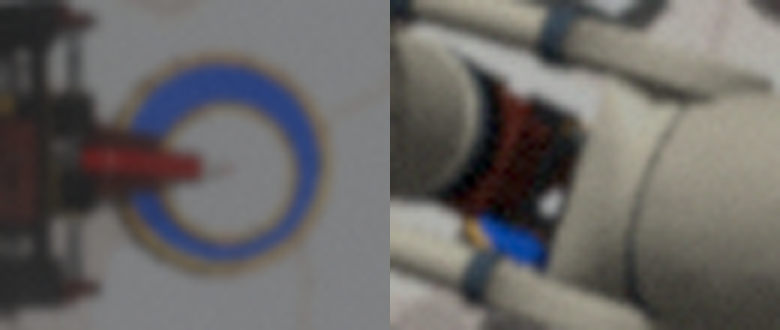

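The nib is at about (368, 218) in the top image and the cookie centre at about (368, 218.5). The cookie hasn't moved, and the pen is held steady about 17 mm above it.

```bash
python3 -c "
from h import *
print(m.close_job())"
```

```text
the job is handed in; nothing more can be done
None
```

The job is handed in at about 15 s of robot time: the red pen is out of its cap and still gripped, sloped about 45° nib-down, with the nib about 2 mm from the cookie's centre and about 17 mm above the icing. That height is calculated from the arm's pose, because the arm blocked the side camera at the end.

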